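# Slacken the left-hand nut of a stirrer gear head

### The job

Slacken the blue wing nut so that its impeller can be cleaned: it has a left-hand thread, so it loosens clockwise (seen from above) and must not be turned the other way, which only tightens it. Turn it about a fifth of a turn (70 degrees), let go, and leave the black wing nut as it is.

Things in the scene. Friction and masses are not known exactly. Their poses are not given: they have to be found in the camera images.
- left_thread_grip (a point): Blue wing nut with left-hand thread on an upright spindle. Its grip is an upright flat bar 14 mm thick (x axis), 56 mm long (y axis), 28 mm high (z up). The point is the middle of the bar, on the turning axis, 88.5 mm above the table, and turns with the nut. Below the bar: 27 mm round hub; 62 mm above the table a 40 mm washer, then an 86 mm impeller on a gear head bolted to the table.
- left_thread_nut (a joint): Turn of the blue nut, rad: 0 as found (tight); grows as it turns clockwise seen from above (loosening); negative when turned anticlockwise (tighter). Stops at -0.5 and 2.6. Even friction of about 0.2 N m; it stays where it is left and does not rise. The impeller and gear head do not move.
- right_thread_grip (a point): The same point and axes on the black wing nut, which has an ordinary right-hand thread and sits on a second gear head of the same shape and size, 0.2 to 0.43 m away; either may be the left or the right one. To be left alone. A 0.32 m tall crate stands on the table behind both heads, beyond about x = 0.6 m: keep the gripper in front of it.
- right_thread_nut (a joint): Turn of the black nut, rad: 0 as found; grows as it turns anticlockwise seen from above (loosening). To stay at 0.

How it is judged:
At the end, for the whole second after the job is handed in: The blue nut is at rest, 50 to 95 degrees clockwise of where it was found, and the black nut is within 10 degrees of where it was found (value of joint left_thread_nut between 0.87 and 1.66 rad and velocity of joint left_thread_nut between -0.05 and 0.05 rad/s and value of joint right_thread_nut between -0.17 and 0.17 rad); the robot touches nothing.
It fails at once if the blue nut is tightened (turned anticlockwise) by more than 15 degrees (value of joint left_thread_nut below -0.26 rad).
It fails at once if the black nut is turned more than 15 degrees either way (value of joint right_thread_nut above 0.26 rad or value of joint right_thread_nut below -0.26 rad).
It also fails if it takes over 32 s, if anything falls off the work surface, if the arm or the gripper's body presses on something with over 40 N, if the wrist force passes 120 N, or if a joint passes its speed limit or range.

### The arm

A 6-joint arm with a two-finger parallel gripper is mounted at the origin on a cart in front of the work surface, level with it; the furniture and walls round the work are solid. World frame = base frame: x ahead of the robot, y to its left, z up, the work surface at z = 0. Lengths are in m, angles in rad, forces in N, time in s.
With the tool pointing down it reaches from about 0.3 to 0.85 m from the base axis. Payload 4.2 kg.
Tool frame: the origin (TCP) lies midway between the tips of the shut fingers; the grasp point (between the pads) lies behind it (r.grip_point_offset is the z of the grasp point in the tool frame, in m); z points along the fingers, y is the line along which they close (so a half turn about z gives the same grasp; the last joint's range is limited). The gripper opens to 91 mm and grips with 3 to 60 N. Pads are 32 mm wide; open, the fingers measure 118 mm over their backs; the gripper's body (76 mm by 178 mm) begins 60 mm behind the grasp point.
Start: joints at [-1.328, 0.32, 1.565, -0, 1.257, -0.02], TCP at [0.149, -0.555, 0.214] pointing down, gripper open.
Joint ranges: [-3.11, 3.11], [-0.84, 2.01], [0.21, 2.61], [-1.34, 4.49], [0.05, 2.63], [-2.56, 2.56]. Speed limits (rad/s): [2.57, 2.57, 3.14, 3.14, 3.14, 3.14].

### API

Orientations are given as a unit quaternion [w, x, y, z].
In Python, from cell import r, solver, cams, workorder, nets gives the robot as it stands. Calls block until the motion is done:
- r.goto(position, orientation): joint-space move of the TCP to a pose.
- r.line_to(position, orientation=None, vel=0.15): straight line of the TCP; orientation=None keeps the orientation; vel is the mean speed in m/s.
- r.move_j(angles): joint-space move.
- r.grip(opening, grasp_force=None): opening from 0.0 (shut) to 1.0 (fully open); grasp_force is the grip in N (None keeps the last); returns when the fingers have stopped.
- r.dwell(seconds).
- solver.inverse_kinematics(position, orientation): joint angles nearest the present ones, or None.
- r.state(): the state.
- cams.camera(name): name is "side" or "top" or "wrist"; returns a dict with "color" (420x560x3 uint8, red, green, blue), "range_z" (420x560 float32, m along the optical axis (not along the pixel's ray), 0 where there is no reading), "intrinsics" (3x3 intrinsics, pixels), "cam_to_world" (4x4, takes a point from camera to world coordinates). Camera axes: x right, y up, looking along -z (the intrinsics and any distortion apply to the point x, -y, -z); pixel columns grow to the right and rows downward; lengths in m; the calibration is good to about 2 mm. A picture is of the moment at which its call begins.
A pose or a line that the arm cannot do raises r.IKError and nothing moves.
- workorder.finish_job(): hands the job in; it is judged then, once.
Trained networks look in the newest picture that a camera, given by its name, has taken for a name from the list of things; names that differ only in an ending like _2 or _b are one class to them, and where a whole thing is asked for, a point or a joint stands for the part that bears it (a point fixed in the world has none). Each returns a list of dicts, best first, with "score" (0 to 1); they miss things now and then, are a little off and sometimes report something else, mostly with a low value. They report only what shows in the picture. A call takes as long as a camera call.
- nets.boxes_of(target, camera): "extent" ([left, top, right, bottom] in pixels, round what is visible of it).
The state is a dict: "time_s": time; "joint_positions": joint angles; "qd": joint speeds; "effort": joint torques, N m; "tool_pos": TCP position; "tool_rot": TCP orientation; "contact_force": force on the tool from outside, world axes, zero at the start; "moment": the same for the moment, N m; "opening": opening from 0.0 (shut) to 1.0 (fully open); "grasp_force": force on a finger pad.
Only numpy, scipy, OpenCV 4.12 (cv2) and the standard library are available. Lean on these libraries where they do the work, as an engineer would, in place of code of your own. Each camera call takes 0.05 s, during which the arm holds its last target. There are 200 camera calls.

## Working session

There is one attempt and no reset: what is moved stays moved. The work goes in short steps, each a Python script; the robot and the scene stay as the last script left them, time stands still between calls to the robot, and variables do not carry over. Pictures are saved under pics/ and viewed, at most 10 in all, crops included, and the job is handed in when it is done.

```bash
mkdir -p pics; ls
python3 - <<'E'
from cell import r,cams,nets
import cv2,numpy as np
ims=[]
for c in ("top","side"):
    d=cams.camera(c); np.savez(f"pics/{c}.npz",**d)
    cv2.imwrite(f"pics/{c}1.png",d["color"][:,:,::-1])
    print(c,d["intrinsics"].round(1).tolist(),d["cam_to_world"].round(3).tolist())
    for n in ("left_thread_grip","right_thread_grip"): print(n,nets.boxes_of(n,c)[:3])
print(r.state()["time_s"],r.grip_point_offset,r.state()["tool_rot"])
E
```

```text
pics
top [[460.6, 0.0, 275.9], [0.0, 460.6, 203.8], [0.0, 0.0, 1.0]] [[-0.038, 0.978, -0.206, 0.285], [-0.999, -0.038, 0.006, -0.026], [-0.002, 0.206, 0.979, 0.969], [0.0, 0.0, 0.0, 1.0]]
left_thread_grip [{'extent': [329.8, 192.2, 357.5, 207.5], 'score': 0.55}]
right_thread_grip [{'extent': [158.4, 206.5, 184.9, 228.3], 'score': 0.76}]
side [[486.2, 0.0, 277.0], [0.0, 486.2, 209.4], [0.0, 0.0, 1.0]] [[-0.997, -0.046, 0.065, 0.523], [0.079, -0.429, 0.9, 0.875], [-0.013, 0.902, 0.431, 0.537], [0.0, 0.0, 0.0, 1.0]]
left_thread_grip [{'extent': [264.8, 184.3, 279.5, 205.3], 'score': 0.81}]
right_thread_grip [{'extent': [276.3, 255.2, 301.4, 289.2], 'score': 0.77}]
0.3 -0.0188 [-2.74275128e-04  9.91378847e-01  1.31026347e-01 -4.65101510e-05]
```

View pics/top1.png

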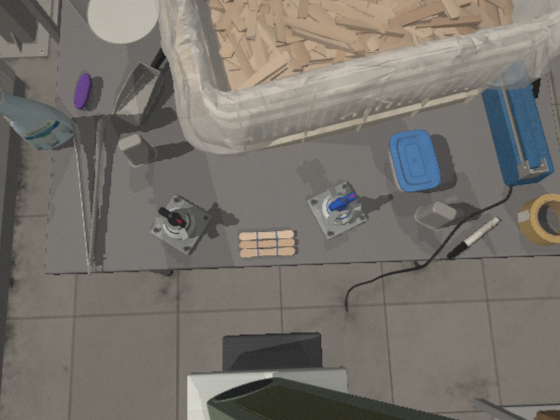

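```bash
cat > h.py <<'E'
import numpy as np,cv2
def cloud(d):
    K=d["intrinsics"];z=d["range_z"];v,u=np.mgrid[:z.shape[0],:z.shape[1]]
    p=np.stack([(u-K[0,2])/K[0,0]*z,-(v-K[1,2])/K[1,1]*z,-z],-1)
    T=d["cam_to_world"];return p@T[:3,:3].T+T[:3,3]
def bar(d,box,m=12,lo=.094,hi=.115):
    P=cloud(d);l,t,r_,b=[int(x) for x in box]
    s=np.zeros(P.shape[:2],bool);s[t-m:b+m,l-m:r_+m]=1
    s&=(P[...,2]>lo)&(P[...,2]<hi)&(d["range_z"]>0)
    q=P[s];(c,wh,a)=cv2.minAreaRect(q[:,:2].astype(np.float32))
    w,V=np.linalg.eigh(np.cov(q[:,:2].T));e=V[:,1]
    return len(q),np.array(c).round(4),np.array(wh).round(4),q.mean(0).round(4),np.degrees(np.arctan2(e[1],e[0]))%180,np.median(d["color"][s],0)
E
python3 - <<'E'
from h import *
d=dict(np.load("pics/top.npz"))
for b in ([329,192,357,207],[158,206,185,228]): print(bar(d,b))
E
```

```text
(211, array([ 0.47, -0.16]), array([0.0137, 0.0552]), array([ 0.4691, -0.1593,  0.1027]), np.float64(114.85637132950008), array([ 47.,  78., 139.]))
(210, array([0.4521, 0.1705]), array([0.0558, 0.014 ]), array([0.4514, 0.1697, 0.103 ]), np.float64(56.9881470812806), array([43., 41., 41.]))
```

The blue nut is at about (342,201) with its bar at 115°. The black nut is at (176,219), and the networks agree on both. Next I'll move above the blue nut and take a close look, checking clearances first.

```bash
cat >> h.py <<'E'
def quat(phi):  # tool down, closing line (tool y) at world angle phi (deg)
    a=np.radians(phi+90)/2; return np.array([0,np.cos(a),np.sin(a),0])
E
python3 - <<'E'
from h import *
from cell import r,cams,nets,solver
d=dict(np.load("pics/top.npz"));P=cloud(d)
D=np.hypot(P[...,0]-.47,P[...,1]+.16);ok=d["range_z"]>0
for a,b in ((.03,.06),(.06,.09),(.09,.12),(.12,.16)):
    s=ok&(D>a)&(D<b); print(a,b,P[s][:,2].max().round(3))
f=solver.inverse_kinematics
for phi in (24.9,-10,-45.1): print(phi,f([.47,-.16,.071],quat(phi)))
r.goto([.47,-.16,.24],quat(24.9))
w=cams.camera("wrist");cv2.imwrite("pics/w1.png",w["color"][:,:,::-1])
b=nets.boxes_of("left_thread_grip","wrist");print(b)
if b: print(bar(w,b[0]["extent"],m=20))
s=r.state();print(s["time_s"],s["tool_pos"],s["contact_force"],s["opening"])
E
```

```text
0.03 0.06 0.06
0.06 0.09 0.011
0.09 0.12 0.336
0.12 0.16 0.353
24.9 [-3.51284677e-01  3.39737963e-01  1.94335071e+00 -4.44089210e-16
  8.58503980e-01 -7.85871661e-01]
-10 [-3.51284677e-01  3.39737963e-01  1.94335071e+00 -4.44089210e-16
  8.58503980e-01 -1.76751752e-01]
-45.1 [-3.51284677e-01  3.39737963e-01  1.94335071e+00 -4.44089210e-16
  8.58503980e-01  4.35858815e-01]
[{'extent': [267.5, 158.0, 292.7, 224.6], 'score': 0.76}]
(916, array([ 0.4712, -0.1592]), array([0.0136, 0.0554]), array([ 0.4703, -0.1577,  0.1025]), np.float64(114.28983353488013), array([ 43. ,  72. , 130.5]))
2.25 [ 0.46982065 -0.16080863  0.23993117] [ 0.00999935 -0.57060367  0.48782351] 0.997668347125208
```

View pics/w1.png

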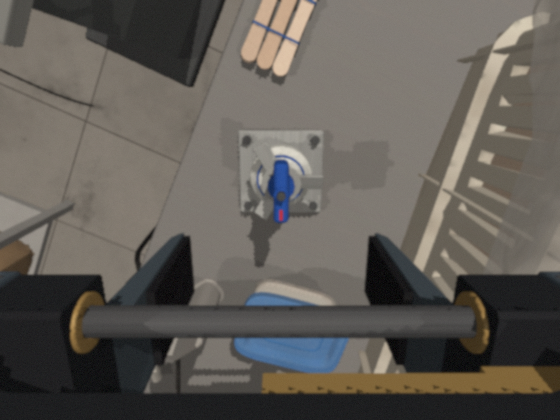

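The wrist picture shows the blue bar at (281,190), its front wing marked in red, and confirms the pose as (0.471,-0.159) at 114.5°. The crate lies close on the right (from about column 420), so I'll check the gripper's swing against it.

Run:
```python
from h import *
from cell import cams
ok=[]
for c in("top","side","wrist"):
    d=cams.camera(c);P=cloud(d);P=P[d["range_z"]>0]
    s=(P[:,2]>.05)&(P[:,2]<.40)&(P[:,0]>.5)&(P[:,0]<.75)&(abs(P[:,1]+.16)<.16); ok.append(P[s])
    for lo,hi in((.05,.13),(.13,.2),(.2,.27),(.27,.4)):
        q=P[s]; q=q[(q[:,2]>lo)&(q[:,2]<hi)]
        D=np.hypot(q[:,0]-.471,q[:,1]+.159)
        if len(D)>0: i=np.argsort(D)[min(10,len(D)-1)];print(c,lo,len(D),D[i].round(3),q[i].round(3))
    # sweep: body 76 x 178, phi 25..-45
    if c!="side" or 1:
        q=ok[-1];q=q[q[:,2]>.13]
        for phi in range(25,-50,-10):
            a=np.radians(phi);u=(q[:,0]-.471)*np.cos(a)+(q[:,1]+.159)*np.sin(a);v=-(q[:,0]-.471)*np.sin(a)+(q[:,1]+.159)*np.cos(a)
            g=np.maximum(abs(u)-.089,abs(v)-.038); print(phi,np.sort(g)[:6:5].round(3),end=' ')
        print()
```

```text
top 0.05 419 0.15 [ 0.505 -0.305  0.061]
top 0.2 955 0.109 [ 0.56  -0.096  0.261]
top 0.27 16195 0.054 [ 0.503 -0.115  0.343]
25 [-0.027 -0.025] 15 [-0.022 -0.02 ] 5 [-0.015 -0.014] -5 [-0.004 -0.002] -15 [0.008 0.008] -25 [0.013 0.014] -35 [0.014 0.016] -45 [0.013 0.015] 
side 0.05 122 0.127 [ 0.521 -0.276  0.056]
side 0.2 145 0.049 [ 0.504 -0.124  0.264]
side 0.27 3560 0.035 [ 0.506 -0.16   0.354]
25 [-0.037 -0.036] 15 [-0.036 -0.035] 5 [-0.038 -0.036] -5 [-0.038 -0.037] -15 [-0.037 -0.035] -25 [-0.037 -0.029] -35 [-0.031 -0.024] -45 [-0.025 -0.019] 
wrist 0.05 11704 0.032 [ 0.502 -0.152  0.051]
wrist 0.13 4060 0.15 [ 0.608 -0.097  0.171]
wrist 0.2 10055 0.044 [ 0.51  -0.138  0.262]
wrist 0.27 18006 0.044 [ 0.51  -0.139  0.28 ]
25 [-0.038 -0.038] 15 [-0.038 -0.038] 5 [-0.038 -0.038] -5 [-0.031 -0.031] -15 [-0.023 -0.023] -25 [-0.015 -0.015] -35 [-0.008 -0.008] -45 [-0.002 -0.002]
```

The robot's own body contaminates these clouds, so I'll use the first images, taken while it was away.

Run:
```python
from h import *
for c in("top","side"):
    d=dict(np.load(f"pics/{c}.npz"));P=cloud(d);P=P[d["range_z"]>0]
    q=P[(P[:,2]>.12)&(P[:,2]<.45)&(P[:,0]>.35)&(P[:,0]<.8)&(abs(P[:,1]+.16)<.16)]
    print(c,len(q))
    for yb in np.arange(-.3,0,.05):
        k=q[abs(q[:,1]-yb)<.025]
        if len(k): i=np.argsort(k[:,0])[:8:7];print(yb.round(2),k[i].round(3).tolist())
    for phi in range(25,-50,-10):
        a=np.radians(phi);x=q[:,0]-.471;y=q[:,1]+.159
        g=np.maximum(abs(x*np.cos(a)+y*np.sin(a))-.089,abs(-x*np.sin(a)+y*np.cos(a))-.038)
        print(phi,np.sort(g)[:6:5].round(3),end=' ')
    print()
```

```text
top 23637
-0.3 [[0.597, -0.28, 0.281], [0.598, -0.285, 0.279]]
-0.25 [[0.589, -0.227, 0.297], [0.591, -0.23, 0.295]]
-0.2 [[0.58, -0.177, 0.297], [0.581, -0.175, 0.283]]
-0.15 [[0.566, -0.127, 0.28], [0.568, -0.125, 0.292]]
-0.1 [[0.555, -0.075, 0.28], [0.555, -0.077, 0.27]]
-0.05 [[0.544, -0.027, 0.26], [0.546, -0.026, 0.268]]
25 [0.007 0.008] 15 [0.009 0.009] 5 [0.003 0.004] -5 [0.003 0.004] -15 [0.005 0.006] -25 [0.007 0.008] -35 [0.011 0.012] -45 [0.017 0.018] 
side 3412
-0.3 [[0.62, -0.285, 0.333], [0.634, -0.275, 0.344]]
-0.25 [[0.613, -0.251, 0.332], [0.622, -0.231, 0.343]]
-0.2 [[0.606, -0.184, 0.34], [0.612, -0.188, 0.342]]
-0.15 [[0.582, -0.139, 0.322], [0.589, -0.136, 0.333]]
-0.1 [[0.579, -0.109, 0.324], [0.586, -0.084, 0.338]]
-0.05 [[0.563, -0.041, 0.32], [0.573, -0.027, 0.335]]
25 [0.02  0.026] 15 [0.023 0.029] 5 [0.023 0.026] -5 [0.02  0.022] -15 [0.013 0.019] -25 [0.021 0.027] -35 [0.028 0.035] -45 [0.036 0.041]
```

Swinging the 178 mm body with a grasp would pass within about 3 mm of the crate's bulging film. I'll shut the fingers instead and keep the body roughly parallel to the crate. Then I'll push the far-left wing clockwise with one finger corner, which leaves about 45 mm of clearance.

```bash
cat > push.py <<'E'
from h import *
O=np.array([.471,-.159]);A0=114.5;PHI=120.;Z=.080
D=lambda a:np.array([np.cos(np.radians(a)),np.sin(np.radians(a))])
def centre(th,gap=0):   # block centre with its corner on the bar face, 20 mm out, nut turned th deg clockwise
    b=A0-th; return O+.020*D(b)+(.007+gap)*D(b+90)-.016*D(PHI-90)+.0135*D(PHI)
E
python3 - <<'E'
from push import *
from cell import r,cams,nets
q=quat(PHI-180)
p=lambda c,z:[c[0],c[1],z]
r.grip(0.0)
s=centre(0,.015)
r.goto(p(s,.2),q); r.line_to(p(s,Z),vel=.1)
f=r.state()["contact_force"];print(r.state()["time_s"],f.round(1) if hasattr(f,'round') else f)
for th in range(0,73,8):
    r.line_to(p(centre(th),Z),vel=.04)
    st=r.state();F=np.array(st["contact_force"]);print(th,F.round(1),st["time_s"])
    if np.linalg.norm(F)>35: print("STOP");break
c=np.array(st["tool_pos"])[:2]-.02*D(A0-th-90)
r.line_to(p(c,Z),vel=.08); r.line_to(p(c,.22),vel=.15)
c=c-np.array([.1,.0]); r.line_to(p(c,.22),vel=.2)
for n in("top","wrist"):
    w=cams.camera(n);b=nets.boxes_of("left_thread_grip",n);print(n,b)
    cv2.imwrite(f"pics/{n}2.png",w["color"][:,:,::-1])
    if b: print(bar(w,b[0]["extent"],m=12))
print(r.state()["time_s"],r.state()["tool_pos"])
E
```

```text
6.4417 [ 0.7  0.2 -0.3]
0 [-4.4 -1.9  4.3] 6.9667
8 [-4.9 -3.7  4.1] 7.2167
16 [-4.9 -5.1  5.5] 7.4667
24 [-5.4 -5.1  4.1] 7.7167
32 [-6.6 -3.   3.2] 7.9667
40 [-6.5 -3.1  4.6] 8.2167
48 [-7.7 -2.2  4.5] 8.4667
56 [-7.6 -1.1  4.8] 8.7167
64 [-7.9  0.6  6.4] 8.9667
72 [-7.   3.6  6. ] 9.2167
top []
wrist [{'extent': [374.5, 53.6, 423.9, 126.7], 'score': 0.8}]
(1447, array([ 0.4718, -0.1592]), array([0.0557, 0.0145]), array([ 0.4712, -0.1574,  0.1021]), np.float64(60.2139382011124), array([ 53.,  88., 161.]))
11.5917 [ 0.34529212 -0.12027353  0.21989232]
```

The nut has turned only 54°, because the fingers are slimmer than assumed. It needs about 17° more.

Run:
```python
from push import *
from cell import r,cams,nets
p=lambda c,z:[c[0],c[1],z]
s=centre(60,.015)
r.line_to(p(s,.22),vel=.2); r.line_to(p(s,Z),vel=.1)
for th in (66,72,78,84,90):
    r.line_to(p(centre(th),Z),vel=.04)
    F=np.array(r.state()["contact_force"]);print(th,F.round(1))
    if np.linalg.norm(F)>35: print("STOP");break
c=np.array(r.state()["tool_pos"])[:2]-.02*D(A0-th-90)
r.line_to(p(c,Z),vel=.08); r.line_to(p(c,.22),vel=.15)
c=c-np.array([.1,.0]); r.line_to(p(c,.22),vel=.2)
for n,t in(("wrist","left_thread_grip"),("top","right_thread_grip")):
    w=cams.camera(n);b=nets.boxes_of(t,n)
    cv2.imwrite(f"pics/{n}3.png",w["color"][:,:,::-1])
    if b: print(n,bar(w,b[0]["extent"],m=12))
print(r.state()["time_s"],r.state()["contact_force"])
```

```text
66 [-2.8  3.8  4.1]
72 [-6.5  5.3  6. ]
78 [-6.   5.9  6.8]
84 [-4.6  8.6  5.7]
90 [-3.5 10.   6.5]
wrist (1397, array([ 0.4716, -0.1592]), array([0.0557, 0.0148]), array([ 0.4716, -0.1574,  0.1021]), np.float64(43.14577944999505), array([ 53.,  88., 162.]))
top (209, array([0.452 , 0.1703]), array([0.0547, 0.014 ]), array([0.4515, 0.1697, 0.103 ]), np.float64(57.02167828886515), array([46., 44., 45.]))
17.7333 [0.54259387 0.30403765 0.72071502]
```

View pics/wrist3.png

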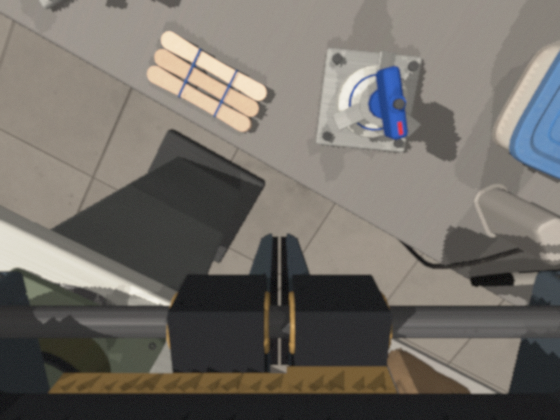

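The blue bar, at about (393,103), now stands at 43°, which is 71° clockwise of where it started. The black nut hasn't moved (57.0°), and the gripper is clear of everything.

```bash
python3 -c "
from cell import workorder
print(workorder.finish_job())"
```

```text
the job is handed in; nothing more can be done
None
```

The blue wing nut is loosened about 71° clockwise, the black nut is unmoved, the gripper is clear of everything, and the job was handed in at about 18 s (no verdict was shown).

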